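# Fish the culture carriers out of the channel block and load the drawer

## Robot

A 7-joint arm with a two-finger parallel gripper is mounted at the origin on the work surface. World frame = base frame: x ahead of the robot, y to its left, z up, the work surface at z = 0. Lengths are in m, angles in rad, forces in N, time in s.
With the tool pointing down it reaches from about 0.425 to 0.95 m from the base axis. Payload 4.7 kg.
Tool frame: the origin (TCP) lies between the finger pads; the fingertips stand 25 mm ahead of it and the grasp point (between the pads) lies 6 mm ahead of it; z points along the fingers, y is the line along which they close (so a half turn about z gives the same grasp; the last joint's range is limited). The gripper opens to 85 mm and grips with 20 to 120 N. Pads are 22 mm wide; open, the fingers measure 114 mm over their backs; the gripper's body (76 mm by 85 mm) begins 54 mm behind the grasp point. The pads swing forward as they close: fully open they stand 13 mm farther back than shut.
Start: joints at [-1.178, 0.469, -0.049, 1.532, 0.024, 1.141, -0.082], TCP at [0.276, 0.616, 0.256] pointing down, gripper open.
Joint ranges: [-2.59, 2.59], [-0.33, 1.99], [-1.39, 1.29], [0.1, 2.45], [-1.04, 4.18], [0.21, 1.99], [-2.66, 2.66]. Speed limits (rad/s): [2.57, 2.57, 3.14, 3.14, 3.14, 3.14, 3.14].

## Interface

Orientations are given as a 3x3 rotation matrix whose columns are the frame's x, y, z axes.
In Python, from rig import * gives the robot as it stands. Calls block until the motion is done:
- movep(position, orientation): joint-space move of the TCP to a pose.
- move_l(position, attitude=None, feed=0.15, until_force=None): straight line of the TCP; attitude=None keeps the orientation; feed is the mean speed in m/s. With until_force (N) it stops when the force on the tool has changed by that much, and returns True; else False.
- move_joints(angles): joint-space move.
- command_gripper(opening, newtons=None): finger opening in m; newtons is the grip in N (None keeps the last); returns when the fingers have stopped.
- sleep(seconds).
- inverse_kinematics(position, orientation): joint angles nearest the present ones, or None.
- sense(): the state.
- camera(name): name is "scene" or "top" or "wrist"; returns (picture, depth): 480x640x3 uint8, red, green, blue; 480x640 float32, m along the optical axis (not along the pixel's ray), 0 where there is no reading.
- camera_params(name): a dict with "K" (3x3 intrinsics, pixels), "position" and "rotation" of the camera in the world; the wrist camera has in their place "tool_from_camera" (4x4, takes a point from camera to tool coordinates, whose origin is the TCP and whose axes are the flange's). Camera axes: x right, y down, z forward; pixel columns grow to the right and rows downward; lengths in m; the calibration is good to about 2 mm. A picture is of the moment at which its call begins: read the wrist's pose just before it. camera_params takes no time and is no camera call.
A pose or a line that the arm cannot do raises Unreachable and nothing moves.
- finish_job(): hands the job in; it is judged then, once.
The state is a dict: "time_s": time; "joint_pos": joint angles; "qd": joint speeds; "joint_efforts": joint torques, N m; "position": TCP position; "tcp_rot": TCP orientation; "wrist_force": force on the tool from outside, world axes, zero at the start; "ft_torque": the same for the moment, N m; "finger_gap": finger opening in m; "gripper_force": force on a finger pad.
Only numpy, scipy, OpenCV 4.12 (cv2) and the standard library are available. Lean on these libraries where they do the work, as an engineer would, in place of code of your own. Each camera call takes 0.05 s, during which the arm holds its last target. There are 200 camera calls.

## Task

Use the hooked pick to fish every culture carrier out of its channel in the block: hook its eye through the slit and drag it right out on to the bench before taking hold of it. Lay all the carriers flat, right way up, in the drawer, which must be drawn open first (the pick will hook its handle too), then push the drawer fully home. Leave the pick lying on its rest, hook down as you found it, and do not disturb the bottle, the beaker or the tube rack.

Things in the scene. Friction and masses are not known exactly. Their poses are not given: they have to be found in the camera images.
- block: Fixed aluminium block on the table, 150 long (x) x 216 wide x 28 high; x points into 3 parallel channels at y = -72, 0, 72 mm. Origin: middle of the mouth side (nearest the robot), table level. Channels: 32 wide, 22 high, floor = bare table, open at x = 0, closed at x = 142. 6 mm roof with a 12 mm wide slit over each channel's middle, full length: the pick passes, fingers do not.
- drawer (a joint): Sliding drawer of the low drawer unit: 0 = shut, fully home against its stop; positive = drawn out towards the robot (m), up to 0.14; it starts shut or at most 0.03 out. It has about 2.5 N of friction, no spring, and stays where it is left.
- unit_front (a point): Bottom middle of the front face of the fixed cream drawer unit (body 180 deep, 214 wide, 85 high), at table level. x points into the unit (away from the robot; the drawer opens along -x), y across its front, z up. The unit does not move.
- drawer_floor (a point): Centre of the upper surface of the steel drawer's floor, 12 mm above the table; moves with the drawer; axes as unit_front. The inside measures 135 (x) x 190 (y). Side and back walls rise 24 mm above the floor; the black front panel, 10 mm thick and 202 wide, rises 56 mm above the floor (68 mm above the table).
- drawer_handle (a point): Middle of the drawer's steel bar handle, a bar 100 long along y, 11 mm thick, 35 mm in front of the drawer's front panel and 45 mm above the table. It moves with the drawer.
- rest: Fixed grey tool rest: base plate 130 x 50 x 6, two yokes 8 mm thick at x = -36 and 36 mm with saddles 80 mm above the table, each between lips 24 mm apart (y) that rise 12 mm above the saddle; room for fingers between the yokes. Origin: centre between the yokes, table level.
- rest_seat (a point): Where the centre of the pick's handle lies when the pick is on its rest: above the middle of the rest, 89 mm above the table; axes of the rest (x along the handle).
- pick: Loose right-angled hooked pick, 70 g. Black handle 90 long (x) x 16 wide (y) x 18 high (z); origin: the handle's centre, near the centre of mass. From its +x end a 5 mm steel wire runs forward to x = 57 mm and turns straight down (-z) to the tip. It starts lying on the rest, hook to the rest's +x side, tip 9 mm above the table.
- pick_tip (a point): Lower end of the pick's downturned hook, at (57, 0, -80) mm in the pick's frame.
- bottle: Bystander: white plastic bottle, diameter 60, 130 high. Origin: centre of its underside.
- beaker: Bystander: glass beaker, diameter 70, 80 high. Origin: centre of its underside.
- tuberack: Bystander: steel rack 160 (x) x 60, 55 high, with green culture tubes up to 146 high. Origin: centre of its underside.
- carrier0: Loose culture carrier, about 90 g (2 or 3 alike are present, each in a channel of its own): grey bar 74 long (x) x 26 wide x 16 high with three flat green glass discs on top (19 high in all) and a flat steel pull eye on its -x end, reaching to x = -61 mm. Origin: centre of the bar's underside. It starts in a channel, eye towards the mouth, eye centre 14 to 52 mm inside.
- carrier0_eye (a point): Centre of the eye opening of carrier0, at (-46, 0, 6) mm in its frame: a through hole 18 long (x) x 14 wide (y), bordered by 6 mm thick bars that lie from 1 to 11 mm above the carrier's underside.
- carrier1: Loose culture carrier, about 90 g (2 or 3 alike are present, each in a channel of its own): grey bar 74 long (x) x 26 wide x 16 high with three flat green glass discs on top (19 high in all) and a flat steel pull eye on its -x end, reaching to x = -61 mm. Origin: centre of the bar's underside. It starts in a channel, eye towards the mouth, eye centre 14 to 52 mm inside.
- carrier1_eye (a point): Centre of the eye opening of carrier1, at (-46, 0, 6) mm in its frame: a through hole 18 long (x) x 14 wide (y), bordered by 6 mm thick bars that lie from 1 to 11 mm above the carrier's underside.
- carrier2: Loose culture carrier, about 90 g (2 or 3 alike are present, each in a channel of its own): grey bar 74 long (x) x 26 wide x 16 high with three flat green glass discs on top (19 high in all) and a flat steel pull eye on its -x end, reaching to x = -61 mm. Origin: centre of the bar's underside. It starts in a channel, eye towards the mouth, eye centre 14 to 52 mm inside.
- carrier2_eye (a point): Centre of the eye opening of carrier2, at (-46, 0, 6) mm in its frame: a through hole 18 long (x) x 14 wide (y), bordered by 6 mm thick bars that lie from 1 to 11 mm above the carrier's underside.
Not all that is in view belongs to the job. Leave any purple look-alike of the carrier2 alone.

How it is judged:
On the way, in this order (a step that is already met when the one before it is completed fails the run):
1. all the carriers lie flat in the drawer while it is still open (x of carrier0 in the frame of drawer_floor between -0.05 and 0.05 m and y of carrier0 in the frame of drawer_floor between -0.088 and 0.088 m and z of carrier0 in the frame of drawer_floor between -0.004 and 0.01 m and angle between each of carrier0, carrier1, carrier2's own z axis and vertical below 0.2 rad and x of carrier1 in the frame of drawer_floor between -0.05 and 0.05 m and y of carrier1 in the frame of drawer_floor between -0.088 and 0.088 m and z of carrier1 in the frame of drawer_floor between -0.004 and 0.01 m and x of carrier2 in the frame of drawer_floor between -0.05 and 0.05 m and y of carrier2 in the frame of drawer_floor between -0.088 and 0.088 m and z of carrier2 in the frame of drawer_floor between -0.004 and 0.01 m and value of joint drawer above 0.08 m), for 0.2 s.
2. the drawer is pushed home (value of joint drawer below 0.005 m), for 0.2 s.
At the end, for the whole second after the job is handed in: Every carrier present lies flat, right way up, on the drawer's floor (0.2 rad, none stacked); the drawer is shut within 5 mm; the pick lies on its rest (within 20 mm sideways, 6 mm in height, 0.15 rad of level, 0.2 rad of the rest's direction); all is at rest (x of carrier0 in the frame of drawer_floor between -0.05 and 0.05 m and y of carrier0 in the frame of drawer_floor between -0.088 and 0.088 m and z of carrier0 in the frame of drawer_floor between -0.004 and 0.01 m and angle between each of carrier0, carrier1, carrier2's own z axis and vertical below 0.2 rad and x of carrier1 in the frame of drawer_floor between -0.05 and 0.05 m and y of carrier1 in the frame of drawer_floor between -0.088 and 0.088 m and z of carrier1 in the frame of drawer_floor between -0.004 and 0.01 m and x of carrier2 in the frame of drawer_floor between -0.05 and 0.05 m and y of carrier2 in the frame of drawer_floor between -0.088 and 0.088 m and z of carrier2 in the frame of drawer_floor between -0.004 and 0.01 m and value of joint drawer below 0.005 m and horizontal distance between pick and rest_seat below 0.02 m and z of pick in the frame of rest_seat between -0.006 and 0.006 m and angle between pick's own z axis and vertical below 0.15 rad and angle between the x axis of pick and the x axis of rest, either way round below 0.2 rad and linear speed of each of carrier0, carrier1, carrier2, pick below 0.03 m/s); the robot touches nothing.
It fails at once if the fingers take hold of a carrier that is still partly in its channel ((contact force between carrier0 and the fingers above 0.5 N and x of carrier0 in the frame of block between -0.032 and 0.14 m and y of carrier0 in the frame of block between -0.1 and 0.1 m and height (world z) of carrier0 below 0.02 m) or (contact force between carrier1 and the fingers above 0.5 N and x of carrier1 in the frame of block between -0.032 and 0.14 m and y of carrier1 in the frame of block between -0.1 and 0.1 m and height (world z) of carrier1 below 0.02 m) or (contact force between carrier2 and the fingers above 0.5 N and x of carrier2 in the frame of block between -0.032 and 0.14 m and y of carrier2 in the frame of block between -0.1 and 0.1 m and height (world z) of carrier2 below 0.02 m)).
It fails at once if the bottle, the beaker or the tube rack is shifted by more than 40 mm or knocked over (distance of any of bottle, beaker, tuberack from where it was at the start of the episode above 0.04 m or angle between any of bottle, beaker, tuberack's own z axis and vertical above 0.5 rad).
Of carrier0, carrier1, carrier2 only 2 to 3 are there at a start; the rules pass over those that are not, and their reading is None.
At some moment in a run one of carrier0, carrier1, carrier2 may be knocked a few centimetres aside while the robot is not near it.
It also fails if it takes over 210 s, if anything falls off the work surface, if the arm or the gripper's body presses on something with over 40 N, if the wrist force passes 120 N, or if a joint passes its speed limit or range.

## Working session

There is one attempt and no reset: what is moved stays moved. The work goes in short steps, each a Python script; the robot and the scene stay as the last script left them, time stands still between calls to the robot, and variables do not carry over. Pictures are saved under pics/ and viewed, at most 14 in all, crops included, and the job is handed in when it is done.

```bash
ls; mkdir -p pics; python3 - <<'E'
from rig import *
import cv2, numpy as np
for n in ("top","scene"):
    im,d=camera(n); np.savez('pics/%s0.npz'%n,im=im,d=d)
    cv2.imwrite('pics/%s0.png'%n,im[:,:,::-1])
    p=camera_params(n); print(n,p)
s=sense(); print(s["time_s"],s["position"],s["tcp_rot"],s["wrist_force"])
print(camera_params("wrist"))
E
```

```text
pics
top {'K': array([[509.84704021,   0.        , 328.59969998],
       [  0.        , 509.84704021, 233.15781369],
       [  0.        ,   0.        ,   1.        ]]), 'position': array([0.43359232, 0.01749217, 1.25031351]), 'rotation': array([[-1.61763657e-03, -9.90784444e-01,  1.35438431e-01],
       [-9.99950098e-01,  2.67471400e-04, -9.98645169e-03],
       [ 9.85819508e-03, -1.35447827e-01, -9.90735435e-01]])}
scene {'K': array([[561.08995472,   0.        , 318.83921747],
       [  0.        , 561.08995472, 238.01985792],
       [  0.        ,   0.        ,   1.        ]]), 'position': array([ 1.30410872, -0.80702203,  0.90982454]), 'rotation': array([[ 0.76342829,  0.37293528, -0.52734858],
       [ 0.64566558, -0.46229014,  0.60778596],
       [-0.01712322, -0.80449183, -0.59371685]])}
0.1 [0.27612018 0.6153963  0.25535505] [[-9.12371308e-01  4.09363103e-01 -6.68122078e-04]
 [ 4.09363643e-01  9.12369836e-01 -1.64033063e-03]
 [-6.19164045e-05 -1.77009549e-03 -9.99998431e-01]] [-0.59191139 -0.25740191  0.21601481]
{'K': array([[372.01061616,   0.        , 316.94593327],
       [  0.        , 372.01061616, 236.63477899],
       [  0.        ,   0.        ,   1.        ]]), 'tool_from_camera': array([[ 3.88979232e-04, -9.56829791e-01, -2.90648584e-01,
         7.36717755e-02],
       [ 9.99999924e-01,  3.68863746e-04,  1.23996410e-04,
        -2.12367471e-04],
       [-1.14337339e-05, -2.90648611e-01,  9.56829862e-01,
        -1.17373095e-01],
       [ 0.00000000e+00,  0.00000000e+00,  0.00000000e+00,
         1.00000000e+00]])}
```

View pics/top0.png

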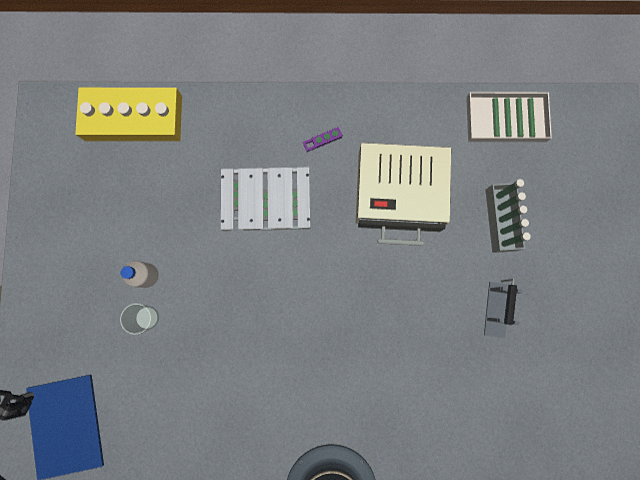

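View pics/scene0.png

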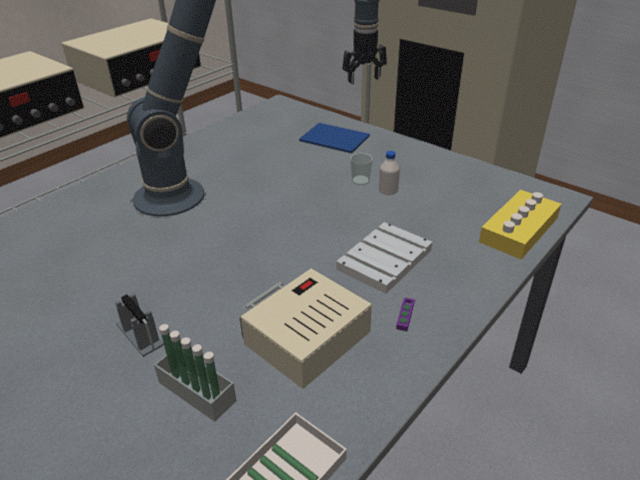

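The top view shows the block at about (265,198), with its slits at columns 236, 265 and 294. The purple look-alike is at (322,139), the drawer unit at (405,185) with its handle at (400,242), and the pick on its rest at (511,305), hook towards (513,281). Possible confusions for a carrier are the purple bar (322,139), the green tubes in the tray (513,116) and the green tubes in the rack (512,215). The real carriers are the green discs seen through the slits, at (236,193), (266,205) and (295,205).

```bash
cat > h.py <<'E'
from rig import *
import cv2, numpy as np
def cloud(d,p,pose=None):
    """world xyz per pixel"""
    K=p["K"]; v,u=np.mgrid[0:480,0:640]
    c=np.stack([(u-K[0,2])/K[0,0]*d,(v-K[1,2])/K[1,1]*d,d],-1)
    if pose is None: return c@p["rotation"].T+p["position"]
    T=p["tool_from_camera"]; t=c@T[:3,:3].T+T[:3,3]
    return t@pose[1].T+pose[0]
def wrist():
    s=sense(); im,d=camera("wrist")
    return im,d,cloud(d,camera_params("wrist"),(np.array(s["position"]),np.array(s["tcp_rot"])))
def down(yaw):
    """tool z down, tool x along world angle yaw (tool y = yaw-90deg)"""
    c,s=np.cos(yaw),np.sin(yaw)
    return np.array([[c,s,0],[s,-c,0],[0,0,-1.]])
def rect(pts): return cv2.minAreaRect((pts[:,:2]*1000).astype(np.float32))
E
python3 - <<'E'
from h import *
z=np.load('pics/top0.npz'); im=z['im']; P=cloud(z['d'],camera_params('top'))
def sel(u0,u1,v0,v1,z0,z1):
    Q=P[v0:v1,u0:u1].reshape(-1,3); return Q[(Q[:,2]>z0)&(Q[:,2]<z1)]
for n,b in dict(block=(210,320,155,240,.02,.036),unit=(345,460,135,225,.078,.095),handle=(370,432,233,250,.03,.06),pick=(495,530,270,335,.085,.115),restbase=(480,525,275,345,.003,.012),bottle=(110,165,255,295,.03,.14),beaker=(110,165,300,340,.03,.1),rack=(480,540,175,255,.04,.07)).items():
    q=sel(*b); print(n,len(q),np.round(np.median(q,0),4),rect(q),np.round(q.min(0),3),np.round(q.max(0),3))
t=P[350:360,200:300,2]; print('table z',t.mean())
big=np.hstack([cv2.resize(im[155:240,210:320],None,fx=4,fy=4,interpolation=2),cv2.resize(im[265:350,475:560],(340,340),interpolation=2)])
cv2.imwrite('pics/crop1.png',big[:,:,::-1])
E
```

```text
block 4682 [0.6866 0.1666 0.0287] ((687.4100341796875, 160.44886779785156), (151.79286193847656, 215.71148681640625), 1.0233359336853027) [0.61  0.052 0.02 ] [0.765 0.269 0.036]
unit 6853 [ 0.7114 -0.1717  0.0856] ((713.8931274414062, -172.60604858398438), (214.7847442626953, 181.99639892578125), 86.87455749511719) [ 0.619 -0.282  0.078] [ 0.81  -0.062  0.094]
handle 259 [ 0.5784 -0.165   0.0497] ((586.1448364257812, -165.0583953857422), (109.0967025756836, 29.21321678161621), 87.00883483886719) [ 0.569 -0.219  0.043] [ 0.598 -0.11   0.058]
pick 434 [ 0.4304 -0.4023  0.0962] ((435.8883056640625, -404.9466857910156), (43.95330047607422, 103.09458923339844), 81.74641418457031) [ 0.386 -0.431  0.085] [ 0.487 -0.376  0.104]
restbase 1037 [ 0.4134 -0.4     0.0059] ((417.09405517578125, -415.6138000488281), (107.77448272705078, 168.9343719482422), 87.53467559814453) [ 0.335 -0.471  0.003] [ 0.501 -0.359  0.012]
bottle 723 [0.4982 0.4359 0.0909] ((499.8111572265625, 443.7325134277344), (51.95553207397461, 59.04270935058594), 84.72762298583984) [0.471 0.418 0.03 ] [0.529 0.471 0.137]
beaker 552 [0.3981 0.4587 0.0637] ((398.28326416015625, 442.5078430175781), (69.7461929321289, 66.89053344726562), 89.91500854492188) [0.365 0.408 0.03 ] [0.432 0.477 0.086]
rack 580 [ 0.6333 -0.4134  0.0529] ((637.5856323242188, -422.2439270019531), (160.47201538085938, 62.76555252075195), 3.9241347312927246) [ 0.556 -0.458  0.04 ] [ 0.719 -0.387  0.07 ]
table z 0.009466831393645224
```

View pics/crop1.png

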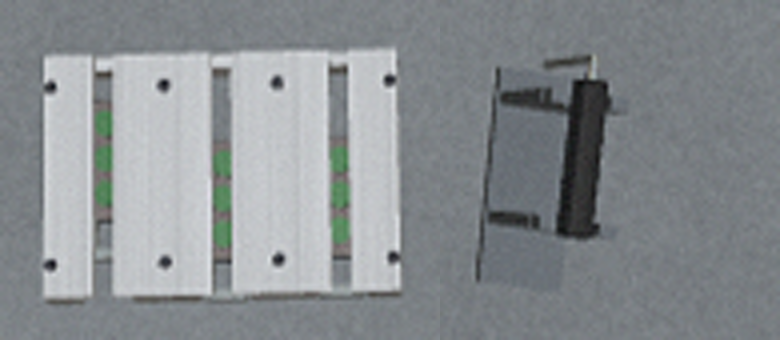

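```bash
python3 - <<'E'
from h import *
def go(n,p,yaw):
    movep(p,down(np.radians(yaw))); im,d,P=wrist(); np.savez('pics/%s.npz'%n,im=im,P=P); cv2.imwrite('pics/%s.png'%n,im[:,:,::-1]); print(n,sense()['time_s'])
go('wblock',[0.62,0.165,0.30],1)
go('wunit',[0.56,-0.165,0.30],-3.1)
go('wpick',[0.43,-0.405,0.26],-5.5)
E
```

```text
wblock 2.1917
wunit 3.5083
wpick 4.625
```

View pics/wblock.png

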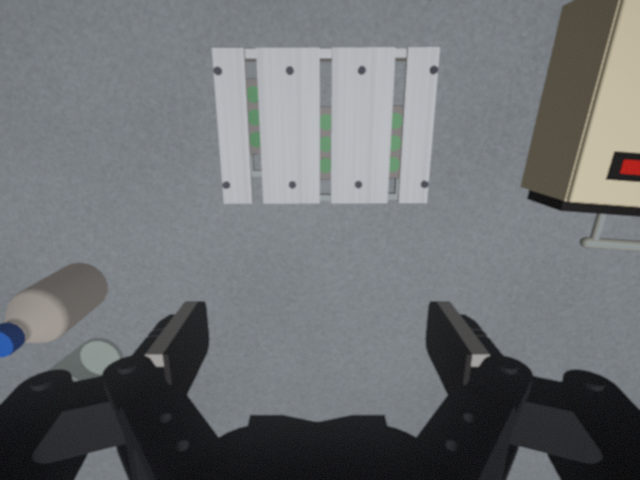

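View pics/wpick.png

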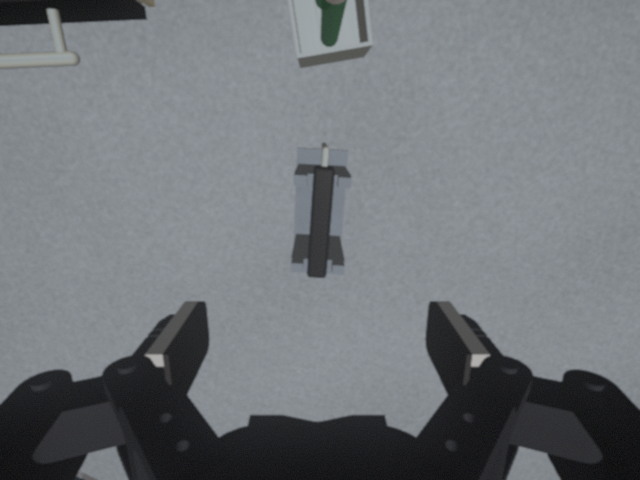

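View pics/wunit.png

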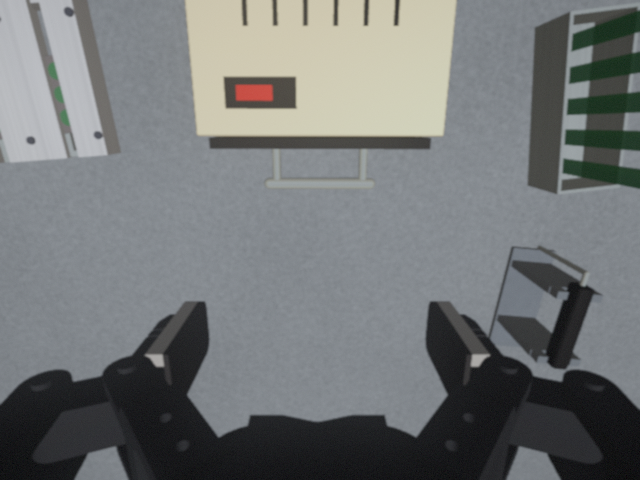

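In wblock the block's top spans (213,47) to (438,204), with slits at columns 253, 325 and 398 and green discs in all three. In wpick the black handle runs from (324,168) to (317,275). In wunit the handle bar runs from (267,183) to (373,184).

```bash
python3 - <<'E'
from h import *
def rep(n,q):
    r=rect(q); b=cv2.boxPoints(r)
    c=q[:,:2]-q[:,:2].mean(0); e=np.linalg.svd(c,full_matrices=0)[2][0]
    print(n,len(q),'c',np.round(r[0],1),'size',np.round(r[1],1),'ang',round(r[2],2),'pca',round(np.degrees(np.arctan(e[1]/e[0])),2),'med',np.round(np.median(q,0),4))
z=np.load('pics/wblock.npz'); P=z['P']; im=z['im']
m=np.zeros((480,640),bool); m[35:215,200:450]=1
rep('block',P[m&(P[...,2]>.02)&(P[...,2]<.036)&(im.min(2)>110)])
# slits: brightness profile on plane z=.028
p=camera_params('wrist')
z=np.load('pics/wpick.npz'); P=z['P']; im=z['im']
m=np.zeros((480,640),bool); m[140:290,280:360]=1
rep('pick',P[m&(P[...,2]>.088)&(P[...,2]<.11)&(im.max(2)<70)])
rep('wire',P[140:166,318:332][(P[140:166,318:332,2]>.08)])
rep('base',P[m&(P[...,2]>.002)&(P[...,2]<.012)&(abs(P[...,0]-.43)<.05)&(im.astype(int).ptp(2)>15) if 0 else m&(P[...,2]>.004)&(P[...,2]<.009)])
z=np.load('pics/wunit.npz'); P=z['P']; im=z['im']
m=np.zeros((480,640),bool); m[150:200,255:385]=1
q=P[m&(P[...,2]>.042)&(P[...,2]<.06)]; rep('handle',q); rep('bar',P[178:190,262:380][(P[178:190,262:380,2]>.04)&(P[178:190,262:380,2]<.06)])
m[:]=0; m[125:152,200:440]=1
rep('panel',P[m&(P[...,2]>.062)&(P[...,2]<.073)&(im.max(2)<70)])
m[:]=0; m[0:140,180:460]=1
rep('unit',P[m&(P[...,2]>.08)&(P[...,2]<.092)])
E
```

```text
block 28240 c [688.7 159.8] size [150.4 216.9] ang 1.48 pca -88.45 med [0.6959 0.1552 0.0277]
pick 2048 c [ 431.5 -405.6] size [16. 88.] ang 80.66 pca -9.28 med [ 0.4337 -0.4062  0.0975]
wire 128 c [ 481.7 -413.8] size [ 6.1 15.1] ang 71.56 pca -11.08 med [ 0.482  -0.4138  0.0907]
base 2158 c [ 418.2 -403.6] size [ 50.  130.2] ang 81.67 pca -8.71 med [ 0.4342 -0.4024  0.0057]
handle 1646 c [ 592.2 -166.7] size [110.   37.5] ang 87.13 pca 87.17 med [ 0.5811 -0.166   0.0488]
bar 1193 c [ 578.7 -166. ] size [110.   10.6] ang 87.06 pca 87.09 med [ 0.5792 -0.1659  0.0492]
panel 758 c [ 618.8 -168.4] size [198.6   8.1] ang 87.1 pca 87.02 med [ 0.6194 -0.165   0.0677]
unit 35148 c [ 676.9 -171. ] size [214.5 103.3] ang 86.85 pca 87.07 med [ 0.6804 -0.1713  0.0848]
```

```bash
python3 - <<'E'
from h import *
z=np.load('pics/wpick.npz'); P=z['P']; im=z['im']
m=np.zeros((480,640),bool); m[140:290,280:360]=1
q=P[m&(P[...,2]>.05)&(P[...,2]<.097)]
yaw=np.radians(-9); R=np.array([[np.cos(yaw),-np.sin(yaw)],[np.sin(yaw),np.cos(yaw)]])
l=(q[:,:2]-[.4315,-.4056])@R*1000
s=(abs(l[:,1])>10.5)
print(len(l)); H,_=np.histogram(l[s,0],np.arange(-70,71,4)); print(list(zip(range(-70,70,4),H)))
for a,b in ((-50,0),(0,50)):
    k=s&(l[:,0]>a)&(l[:,0]<b)&(q[:,2]>.086); print(l[k].min(0),l[k].max(0),np.median(q[k,2]))
E
```

```text
2195
[(-70, np.int64(0)), (-66, np.int64(0)), (-62, np.int64(0)), (-58, np.int64(0)), (-54, np.int64(0)), (-50, np.int64(0)), (-46, np.int64(55)), (-42, np.int64(134)), (-38, np.int64(514)), (-34, np.int64(0)), (-30, np.int64(0)), (-26, np.int64(0)), (-22, np.int64(0)), (-18, np.int64(0)), (-14, np.int64(0)), (-10, np.int64(0)), (-6, np.int64(0)), (-2, np.int64(0)), (2, np.int64(0)), (6, np.int64(0)), (10, np.int64(0)), (14, np.int64(0)), (18, np.int64(0)), (22, np.int64(0)), (26, np.int64(61)), (30, np.int64(163)), (34, np.int64(287)), (38, np.int64(0)), (42, np.int64(0)), (46, np.int64(0)), (50, np.int64(0)), (54, np.int64(0)), (58, np.int64(0)), (62, np.int64(0)), (66, np.int64(0))]
[-44.04106895 -22.51554434] [-34.66244494  21.49510397] 0.09145282375664479
[ 28.20445288 -21.63359342] [36.89680843 22.35705455] 0.09170890490269426
```

The pick's centre is (0.4315, -0.4056) at yaw -9.3°, and the yokes put the rest's centre 3.4 mm behind it. All sizes match the description. I'll grasp the pick now.

```bash
python3 - <<'E'
from h import *
R=down(np.radians(-9.2)); c=[.4305,-.4055]
movep([*c,.16],R); move_l([*c,.095],feed=.06)
command_gripper(0.0,60); s=sense(); print(s['finger_gap'],s['gripper_force'],s['wrist_force'])
move_l([*c,.20],feed=.08); sleep(.3)
im,d,P=wrist(); cv2.imwrite('pics/held.png',im[:,:,::-1]); np.savez('pics/held.npz',im=im,d=d); print(sense()['time_s'])
u=np.radians(-2.95)
for L in (.125,.13,.135,.14,.145):
    t=np.array([.5987,-.1671])-(L+.057)*np.array([np.cos(u),np.sin(u)]); print(L,t,inverse_kinematics([*t,.114],down(u)) is not None)
E
```

```text
0.015091368461333047 58.6176323890686 [0.81743194 1.07814819 1.82019417]
8.8
0.125 [ 0.41694118 -0.15773347] True
0.13 [ 0.41194781 -0.15747614] True
0.135 [ 0.40695443 -0.15721882] True
0.14 [ 0.40196106 -0.1569615 ] True
0.145 [ 0.39696769 -0.15670418] True
```

View pics/held.png

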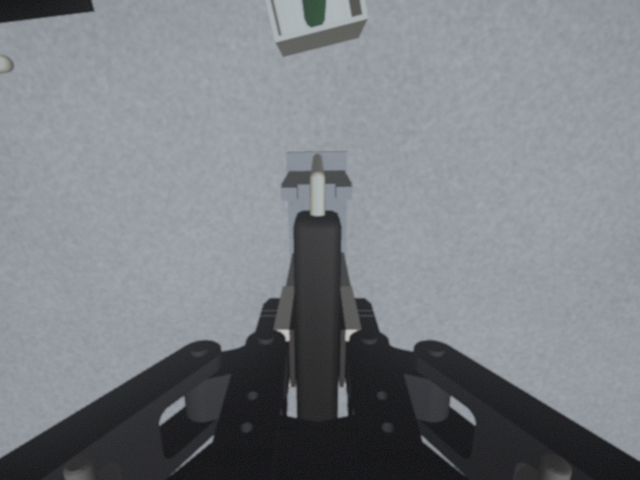

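The pick is held straight: the wire runs from (318,215) to its bend at (318,177), and the tip shows near (317,155). I'll compute the tip in the tool frame, then open the drawer.

```bash
python3 - <<'E'
from h import *
z=np.load('pics/held.npz'); d=z['d']; p=camera_params('wrist'); K=p['K']; T=p['tool_from_camera']
P=cloud(d,p,(np.zeros(3),np.eye(3)))
for v in range(150,216,6):
    u=318; print(v,np.round(P[v,u]*1000,1))
# predicted tip pixel for nominal offset
for o in ((.058,0,.086),(.057,0,.086),(.057,0,.006)):
    c=T[:3,:3].T@(np.array(o)-T[:3,3]); print(o,(K@c/c[2])[:2])
# drawer
u=np.radians(-2.95); a=np.array([np.cos(u),np.sin(u)]); R=down(u)
t=np.array([.5987,-.1671])-.058*a
movep([*t,.20],R); print(move_l([*t,.116],feed=.08,until_force=8))
e=t-.14*a; print(move_l([*e,.116],feed=.06,until_force=25)); s=sense(); print(s['position'],s['wrist_force'])
f=s['position']+np.array([*(.008*a),0]); move_l(f,feed=.05); f[2]=.2; move_l(f,feed=.1)
im,d,P=wrist(); cv2.imwrite('pics/drawer.png',im[:,:,::-1]); np.savez('pics/drawer.npz',im=im,P=P)
m=(P[...,2]>.042)&(P[...,2]<.056)&(P[...,0]<.60)&(P[...,0]>.35); print(m.sum(),rect(P[m])); m=(P[...,2]>.062)&(P[...,2]<.074)&(im.max(2)<70); print(m.sum(),rect(P[m])); print(sense()['time_s'])
E
```

```text
150 [ 53.4   1.2 200.9]
156 [59.4  0.8 66.3]
162 [59.3  0.7 37. ]
168 [59.5  0.7 13.7]
174 [58.5  0.6  4.9]
180 [56.7  0.6  4.3]
186 [54.8  0.6  3.9]
192 [52.8  0.6  4. ]
198 [50.8  0.7  4.1]
204 [48.8  0.7  4. ]
210 [46.7  0.7  3.9]
(0.058, 0, 0.086) [316.36927194 155.572719  ]
(0.057, 0, 0.086) [316.36938259 157.47394507]
(0.057, 0, 0.006) [316.03743971 178.29509725]
False
False
[ 0.40103442 -0.15694628  0.11596836] [2.25324535 0.20231527 1.01114543]
3432 ((441.1907043457031, -231.2911376953125), (347.93304443359375, 79.80426025390625), 86.2362289428711)
802 ((468.88275146484375, -230.4987030029297), (338.37103271484375, 56.56048583984375), 72.46820068359375)
14.8667
```

View pics/drawer.png

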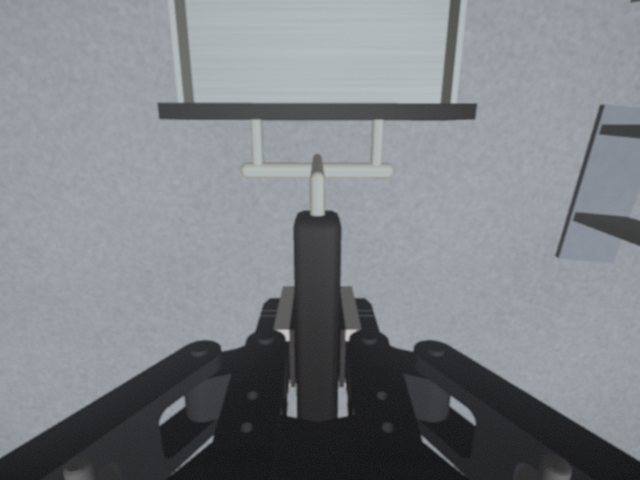

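The drawer is open: its panel is at row 110, the handle bar at row 170, and the hook is free above it. Next I'll locate the eyes through the slits from the stored cloud.

```bash
cat >> h.py <<'E'
BY=np.radians(1.5); BA=np.array([np.cos(BY),np.sin(BY)]); BN=np.array([-BA[1],BA[0]])
BO=np.array([.6887,.1598])-.075*BA
def blk(x,y): return BO+x*BA+y*BN
TIP=np.array([.057,.0007,.086])
def tcp_for(tip,yaw): return np.asarray(tip)-down(yaw)@TIP
E
python3 - <<'E'
from h import *
z=np.load('pics/wblock.npz'); P=z['P'];im=z['im']
l=np.stack([(P[...,:2]-BO)@BA,(P[...,:2]-BO)@BN,P[...,2]],-1)[35:215,200:450].reshape(-1,3)*1000
# slit centres: low points near roof middle (far end dark/low)
for yc in (72,0,-72):
    k=(abs(l[:,1]-yc)<14)&(l[:,0]>5)&(l[:,0]<140)
    for a,b in ((0,50),(90,140)):
        w=l[k&(l[:,2]<20)&(l[:,0]>a)&(l[:,0]<b)]; w2=l[k&(l[:,2]>24)&(l[:,0]>a)&(l[:,0]<b)]
        print(yc,a,'roof edges',np.round([w2[w2[:,1]<yc][:,1].max() if len(w2) else 0,w2[w2[:,1]>yc][:,1].min()],1))
    s=[]
    for x in np.arange(-4,140,3):
        w=l[(abs(l[:,1]-yc)<4)&(abs(l[:,0]-x)<1.5)]
        s.append((int(x),round(float(np.median(w[:,2])),0)) if len(w) else (int(x),None))
    print(' '.join(f'{a}:{b}' for a,b in s))
E
```

```text
72 0 roof edges [66.3 77.9]
72 90 roof edges [66.  77.6]
-4:-0.0 -1:-0.0 2:-0.0 5:0.0 8:-0.0 11:-0.0 14:-0.0 17:-1.0 20:-0.0 23:-0.0 26:9.0 29:11.0 32:10.0 35:-0.0 38:-0.0 41:-1.0 44:-1.0 47:-1.0 50:15.0 53:16.0 56:16.0 59:17.0 62:18.0 65:18.0 68:18.0 71:18.0 74:16.0 77:15.0 80:17.0 83:18.0 86:18.0 89:18.0 92:18.0 95:17.0 98:16.0 101:16.0 104:18.0 107:18.0 110:18.0 113:18.0 116:18.0 119:16.0 122:16.0 125:1.0 128:-0.0 131:-0.0 134:-0.0 137:0.0
0 0 roof edges [-6.4  6.9]
0 90 roof edges [-6.   6.4]
-4:-0.0 -1:10.0 2:11.0 5:8.0 8:-0.0 11:-0.0 14:-0.0 17:-0.0 20:-1.0 23:15.0 26:16.0 29:16.0 32:18.0 35:18.0 38:18.0 41:18.0 44:18.0 47:16.0 50:16.0 53:17.0 56:18.0 59:18.0 62:18.0 65:18.0 68:17.0 71:16.0 74:16.0 77:18.0 80:18.0 83:18.0 86:18.0 89:18.0 92:16.0 95:16.0 98:1.0 101:0.0 104:-0.0 107:-0.0 110:-0.0 113:-0.0 116:-0.0 119:-0.0 122:-0.0 125:-0.0 128:-0.0 131:-0.0 134:-0.0 137:-0.0
-72 0 roof edges [-77.5 -65.9]
-72 90 roof edges [-77.7 -66.3]
-4:0.0 -1:-0.0 2:11.0 5:11.0 8:-0.0 11:0.0 14:0.0 17:-0.0 20:0.0 23:-0.0 26:16.0 29:16.0 32:18.0 35:18.0 38:19.0 41:18.0 44:18.0 47:16.0 50:16.0 53:16.0 56:19.0 59:19.0 62:18.0 65:18.0 68:19.0 71:16.0 74:16.0 77:18.0 80:18.0 83:18.0 86:18.0 89:18.0 92:15.0 95:16.0 98:15.0 101:-0.0 104:-0.0 107:-0.0 110:-0.0 113:-1.0 116:-0.0 119:-0.0 122:-1.0 125:-0.0 128:-0.0 131:-0.0 134:0.0 137:0.0
```

Channels measured, with the slits at 72.0, 0.2 and -71.9 as expected. The eye centres are at x = 40, 13.5 and 16 mm. Fish the left one first and check it.

```bash
cat > fish.py <<'E'
from h import *
import sys
yc,ex=float(sys.argv[1])/1000,float(sys.argv[2])/1000
R=down(BY)
g=lambda x,z: tcp_for([*blk(x,yc),z],BY)
movep(g(ex,.12),R); move_l(g(ex,.045),feed=.1)
print('touch',move_l(g(ex,.003),feed=.03,until_force=5),sense()['position'][2]-.086)
print('drag',move_l(g(-.1105,.003),feed=.08,until_force=15)); print(np.round(sense()['wrist_force'],2))
move_l(g(-.1065,.003),feed=.04); move_l(g(-.1065,.12),feed=.1)
im,d,P=wrist(); cv2.imwrite('pics/fish%d.png'%(yc*1000),im[:,:,::-1]); np.savez('pics/fish%d.npz'%(yc*1000),im=im,P=P)
G=(im[...,1].astype(int)-im[...,0]>25)&(im[...,1].astype(int)-im[...,2]>15)&(P[...,2]<.03)
for q in [P[G]]: 
    l=np.stack([(q[:,:2]-BO)@BA,(q[:,:2]-BO)@BN],-1); k=(l[:,0]<.0)&(abs(l[:,1]-yc)<.03); print('green out',k.sum(), l[k].min(0),l[k].max(0),np.median(q[k,2]) if k.any() else None)
print(sense()['time_s'])
E
python3 fish.py 72 40
```

```text
touch False 0.003223923209366014
drag False
[-0.26 -1.08 -1.3 ]
green out 1091 [-0.08699316  0.06418999] [-0.02777618  0.08014975] 0.0182173486935914
22.55
```

View pics/fish72.png

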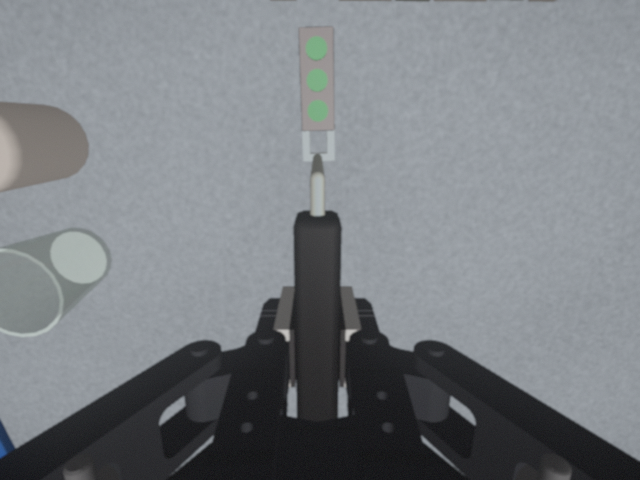

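The carrier is fully out: its discs are at (317,47) to (317,110), its eye at (318,147), and its origin is 57 mm in front of the mouth. Now the other two.

```bash
python3 fish.py 0 13.5 && python3 fish.py -72 16; python3 - <<'E'
from h import *
im,d=camera('top'); P=cloud(d,camera_params('top')); np.savez('pics/top1.npz',im=im,P=P)
cv2.imwrite('pics/top1.png',cv2.resize(im[150:340,190:540],(800,434))[:,:,::-1])
E
```

```text
touch False 0.0031925115074734195
drag False
[-0.52 -0.29 -0.46]
green out 1089 [-0.08778036 -0.00776215] [-0.02854701  0.00780651] 0.018205166378816917
28.9333
touch False 0.0031935977816348327
drag False
[ 0.17 -0.35 -0.16]
green out 1083 [-0.08774968 -0.07931251] [-0.02858883 -0.06406536] 0.018236537773303835
35.3583
```

View pics/top1.png

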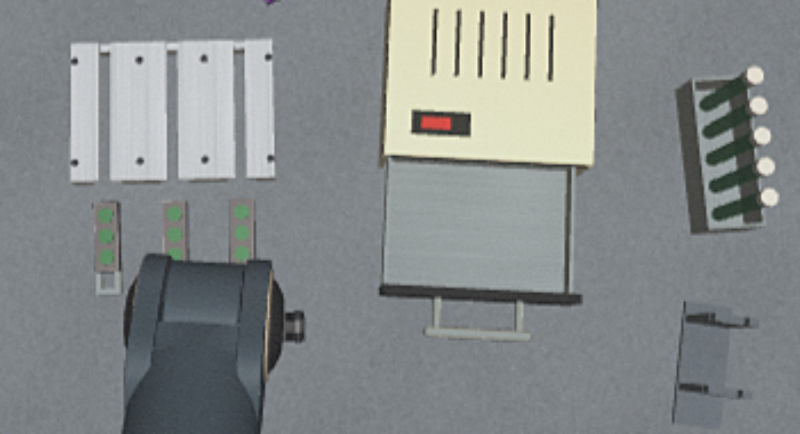

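All three carriers are out: discs at (107,236), (175,232) and (241,232) in the crop. The drawer is open, with its floor at (480,225). I'll put the pick back, then look at the carriers and the drawer.

```bash
python3 - <<'E'
from h import *
u=np.radians(-9.2); R=down(u); c=np.array([.4305,-.4055])-.002*R[:2,0]
movep([*c,.20],R); print(move_l([*c,.108],feed=.1)); print(move_l([*c,.0955],feed=.02,until_force=4),sense()['position'])
command_gripper(.04,40); move_l([*c,.20],feed=.15); command_gripper(.085)
b=c-.07*R[:2,0]; movep([*c,.26],R)
im,d,P=wrist(); cv2.imwrite('pics/rest.png',im[:,:,::-1])
m=np.zeros((480,640),bool); m[130:290,270:370]=1
q=P[m&(P[...,2]>.088)&(P[...,2]<.11)&(im.max(2)<70)]; print('pick',rect(q),np.median(q[:,2]))
movep([.47,-.165,.30],down(np.radians(-2.95))); im,d,P=wrist(); np.savez('pics/dr.npz',im=im,P=P); cv2.imwrite('pics/dr.png',im[:,:,::-1])
u=np.radians(-2.95); a=np.array([np.cos(u),np.sin(u)]); n=np.array([-a[1],a[0]])
U=np.array([.7139,-.1726])-.0905*a
l=np.dstack([(P[...,:2]-U)@a,(P[...,:2]-U)@n,P[...,2]])*1000
for nm,k in dict(panel=(im.max(2)<75)&(l[...,2]>60)&(l[...,2]<75)&(abs(l[...,1])<110)&(l[...,0]<-60),floor=(l[...,2]>8)&(l[...,2]<16)&(abs(l[...,1])<93)&(l[...,0]>-150)&(l[...,0]<20),bar=(l[...,2]>44)&(l[...,2]<58)&(abs(l[...,1])<60)&(l[...,0]<-150)).items():
    q=l[k]; print(nm,len(q),np.round(np.percentile(q,[1,50,99],axis=0),1).tolist())
movep([.50,.155,.30],down(BY)); im,d,P=wrist(); np.savez('pics/car.npz',im=im,P=P); cv2.imwrite('pics/car.png',im[:,:,::-1])
g=im.astype(int); G=((g[...,1]-g[...,0]>25)&(g[...,1]-g[...,2]>15)&(P[...,2]<.03)).astype(np.uint8)
nn,lab,st,ce=cv2.connectedComponentsWithStats(cv2.morphologyEx(G,cv2.MORPH_CLOSE,np.ones((9,9))))
for i in range(1,nn):
    if st[i,4]>150:
        q=P[(lab==i)&(G>0)]; print(st[i],rect(q),q[:,2].mean())
print(sense()['time_s'])
E
```

```text
False
True [ 0.42840637 -0.40490997  0.09520652]
pick ((429.19232177734375, -404.849853515625), (15.995868682861328, 88.6821517944336), 81.09833526611328) 0.09750554357557709
panel 2308 [[-136.8, -97.8, 61.4], [-132.0, -0.8, 67.6], [-127.9, 96.8, 69.4]]
floor 25605 [[-127.3, -91.2, 9.8], [-55.3, -0.2, 11.8], [6.9, 91.1, 14.3]]
bar 1313 [[-177.0, -52.8, 45.4], [-170.5, -0.4, 49.0], [-150.9, 52.5, 51.5]]
[236 113  19  59 631] ((554.152587890625, 228.4920654296875), (58.793792724609375, 15.07952880859375), 2.865161657333374) 0.01811567919866294
[308 113  14  59 619] ((555.89404296875, 156.30227661132812), (58.62445068359375, 13.805425643920898), 1.4970974922180176) 0.018196766392150267
[375 113  17  59 653] ((557.4877319335938, 84.9394302368164), (58.79282760620117, 14.821932792663574), 1.238955020904541) 0.01822591100218553
43.3333
```

View pics/car.png

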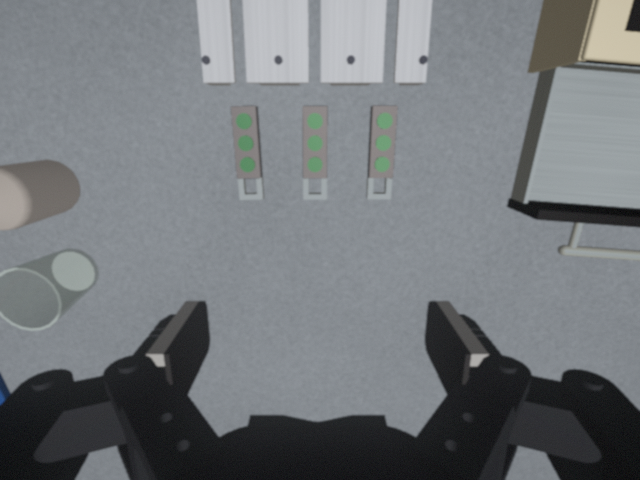

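The pick is back on its rest at (0.429, -0.405), level with its starting height. The carriers show at (245,143), (315,143) and (384,143), and the drawer is about 127 mm out. Now place them, looking again before each grasp.

```bash
cat > place.py <<'E'
from h import *
import sys
u=np.radians(-2.95); a=np.array([np.cos(u),np.sin(u)]); n=np.array([-a[1],a[0]])
U=np.array([.7139,-.1726])-.0905*a
def discs(ylo):
    im,d,P=wrist(); g=im.astype(int)
    G=((g[...,1]-g[...,0]>25)&(g[...,1]-g[...,2]>15)&(P[...,2]<.03)&(P[...,1]>ylo)&(P[...,0]<.60)).astype(np.uint8)
    nn,lab,st,ce=cv2.connectedComponentsWithStats(cv2.morphologyEx(G,cv2.MORPH_CLOSE,np.ones((9,9))))
    out=[]
    for i in range(1,nn):
        if st[i,4]>300:
            q=P[(lab==i)&(G>0)]; c,s,an=rect(q)
            if s[0]<s[1]: an-=90
            out.append((c[0]/1000,c[1]/1000,an,max(s)))
    return sorted(out,key=lambda o:o[1])
def one(slot):
    movep([.50,.155,.30],down(BY)); command_gripper(.05,40)
    D=discs(0.0); print(np.round(D,3).tolist()); x,y,an,L=D[0]
    assert abs(L-59)<4 and abs(an)<30
    R=down(np.radians(an))
    movep([x,y,.12],R); move_l([x,y,.028],feed=.08,until_force=8)
    command_gripper(0.0,40); s=sense(); z0=s['position'][2]; print('z',z0,'gap',s['finger_gap'],s['gripper_force'])
    assert s['finger_gap']>.022
    move_l([x,y,.18],feed=.15); assert sense()['finger_gap']>.022
    t=U-.058*a+slot*n; Rd=down(u)
    movep([*t,.18],Rd); move_l([*t,.07],feed=.15)
    print('touch',move_l([*t,z0+.0125],feed=.03,until_force=6),sense()['position'][2])
    command_gripper(.038); move_l([*t,.18],feed=.15); print(sense()['time_s'])
for s in sys.argv[1:]: one(float(s)/1000)
im,d,P=wrist(); cv2.imwrite('pics/pl%s.png'%sys.argv[1],im[:,:,::-1])
E
python3 place.py -52
```

```text
[[0.557, 0.085, 0.728, 58.763], [0.556, 0.156, 1.257, 58.698], [0.554, 0.228, 2.934, 58.727]]
z 0.02855594978754671 gap 0.02463828476815888 39.97213840484619
touch False 0.04121853807250683
52.2167
```

View pics/pl-52.png

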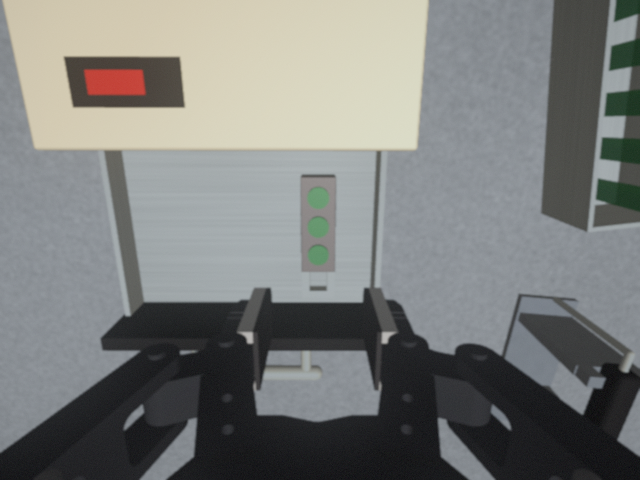

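The first carrier lies flat and square in the right slot: discs at (318,197) to (318,255), eye at (318,281). The pick is still on its rest. Now the other two.

```bash
python3 place.py 0 52; python3 - <<'E'
from h import *
movep([.47,-.165,.30],down(np.radians(-2.95))); im,d,P=wrist(); cv2.imwrite('pics/dr2.png',im[:,:,::-1]); np.savez('pics/dr2.npz',im=im,P=P)
u=np.radians(-2.95); a=np.array([np.cos(u),np.sin(u)]); n=np.array([-a[1],a[0]]); U=np.array([.7139,-.1726])-.0905*a
g=im.astype(int); G=((g[...,1]-g[...,0]>25)&(g[...,1]-g[...,2]>15)&(P[...,2]<.05)).astype(np.uint8)
nn,lab,st,ce=cv2.connectedComponentsWithStats(cv2.morphologyEx(G,cv2.MORPH_CLOSE,np.ones((9,9))))
for i in range(1,nn):
    if st[i,4]>200:
        q=P[(lab==i)&(G>0)]; c,s,an=rect(q); l=np.array(c)/1000-U; print(st[i],'floor xy',l@a+.060,l@n,s,an,'z',q[:,2].mean(),q[:,2].std())
print(sense()['time_s'])
E
```

```text
[[0.556, 0.156, 1.157, 58.594], [0.554, 0.228, 2.325, 58.685]]
z 0.02860107520202511 gap 0.024609439276296028 39.96022045612335
touch False 0.04126802160753351
62.2083
[[0.554, 0.229, 2.55, 58.779]]
z 0.028591374930204992 gap 0.025302693403207194 39.75529074668884
touch False 0.04127708738130582
72.1167
[581  29  19  18 221] floor xy 0.05658770464830239 -0.25172330911427204 (12.03950309753418, 4.8741230964660645) 20.904823303222656 z 0.03824798590773779 0.006575774968435946
[578  64  18  17 209] floor xy 0.027872238410592234 -0.2548972663943044 (11.963176727294922, 4.326000213623047) 7.901747703552246 z 0.038712317382808156 0.006260508992833565
[252  69  18  64 741] floor xy 0.0022589335454011594 0.051671956130427577 (15.170482635498047, 58.0256462097168) 86.800537109375 z 0.030223152245755832 0.0008186576740951796
[306  69  16  65 734] floor xy 0.001877702359766406 -6.36986582835188e-05 (14.686613082885742, 58.95866394042969) 87.35307312011719 z 0.030274109147703083 0.0008360413810277694
[359  69  17  65 737] floor xy 0.002064814523504259 -0.05213663978921545 (15.240982055664062, 59.109981536865234) 87.908935546875 z 0.030206418280183077 0.0008325599870716061
72.9083
```

View pics/dr2.png

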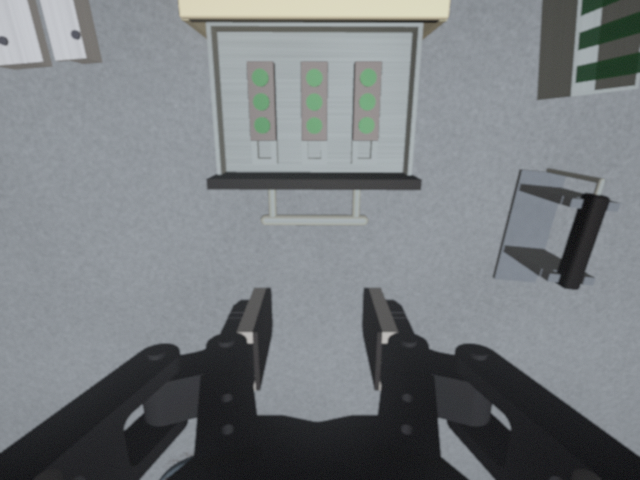

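All three lie flat at (262,101), (314,101) and (367,101), within 3 mm in floor coordinates. Push the drawer home.

```bash
python3 - <<'E'
from h import *
u=np.radians(-2.95); a=np.array([np.cos(u),np.sin(u)]); U=np.array([.7139,-.1726])-.0905*a; R=down(u)
g=lambda x,z:[*(U+x*a),z]
command_gripper(0.0,40)
movep(g(-.198,.14),R); print(move_l(g(-.198,.055),feed=.1,until_force=10))
print(move_l(g(-.075,.055),feed=.06,until_force=20)); print(sense()['position'],sense()['wrist_force'])
print(move_l(g(-.050,.055),feed=.02,until_force=15)); s=sense(); print((s['position'][:2]-U)@a,s['wrist_force'])
move_l(g(-.10,.055),feed=.1); move_l(g(-.13,.2),feed=.15); movep([.50,-.165,.30],R)
im,d,P=wrist(); cv2.imwrite('pics/shut.png',im[:,:,::-1])
q=P[150:260,230:420].reshape(-1,3); l=(q[:,:2]-U)@a; k=(q[:,2]>.042)&(q[:,2]<.06)&(l<-.03); print('bar',np.percentile(l[k],[1,10,50,90]))
im,d=camera('top'); cv2.imwrite('pics/top2.png',im[:,:,::-1]); P=cloud(d,camera_params('top'))
for n,b in dict(handle=(370,432,233,250,.03,.06),bottle=(110,165,255,295,.03,.14),beaker=(110,165,300,340,.03,.1),rack=(480,540,175,255,.04,.07)).items():
    Q=P[b[2]:b[3],b[0]:b[1]].reshape(-1,3); Q=Q[(Q[:,2]>b[4])&(Q[:,2]<b[5])]; print(n,np.round(np.median(Q,0),4))
print(sense()['time_s'])
E
```

```text
False
False
[ 0.54856452 -0.1641199   0.05499811] [-0.79331559 -0.75315313 -0.93036999]
True
-0.06037520121369197 [-0.23129383 -0.41807907  0.15613676]Traceback (most recent call last):
  File "<stdin>", line 10, in <module>
    return _quantile_unchecked(
        a, q, axis, out, overwrite_input, method, keepdims, weights)
    return _ureduce(a,
                    func=_quantile_ureduce_func,
    ...<5 lines>...
                    overwrite_input=overwrite_input,
                    method=method)
    r = func(a, **kwargs)
    result = _quantile(arr,
                       quantiles=q,
    ...<2 lines>...
                       out=out,
                       weights=wgt)
    slices_having_nans = np.isnan(arr[-1, ...])
                                  ~~~^^^^^^^^^
IndexError: index -1 is out of bounds for axis 0 with size 0
```

View pics/shut.png

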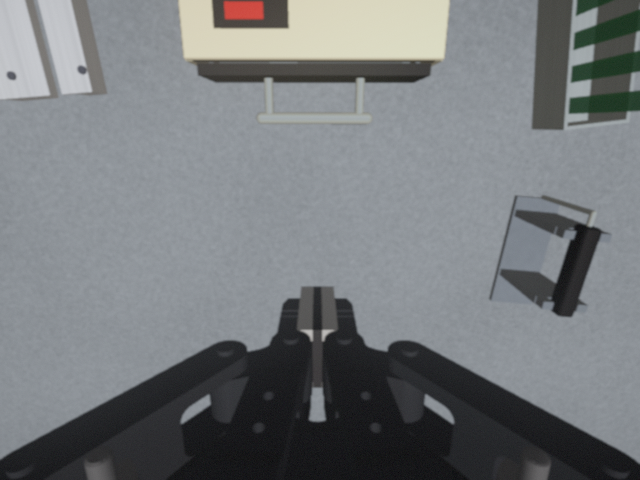

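The drawer looks shut: the panel is against the unit at row 70 and the bar is at row 118. My crop for measuring the bar missed it, so I'll measure again.

```bash
python3 - <<'E'
from h import *
u=np.radians(-2.95); a=np.array([np.cos(u),np.sin(u)]); U=np.array([.7139,-.1726])-.0905*a
im,d,P=wrist(); p0=np.load('pics/wunit.npz')['P']
for nm,q in (('now',P[105:132,250:380]),('start',p0[178:190,262:380])):
    q=q.reshape(-1,3); l=(q[:,:2]-U)@a; k=(q[:,2]>.042)&(q[:,2]<.06)&(l<-.035); print(nm,k.sum(),np.median(l[k]),np.median(q[k,2]))
# panel front-top vs unit front now
l=np.dstack([(P[...,:2]-U)@a,P[...,2]]); 
pn=l[55:85,215:420]; k=(pn[...,1]>.063)&(pn[...,1]<.071); print('panel top',np.percentile(pn[...,0][k],[2,50,98])); k=(pn[...,1]>.081); print('unit front',np.percentile(pn[...,0][k],[1,50]))
im,d=camera('top'); P=cloud(d,camera_params('top')); 
for n,b in dict(handle=(370,432,233,250,.03,.06),bottle=(110,165,255,295,.03,.14),beaker=(110,165,300,340,.03,.1),rack=(480,540,175,255,.04,.07)).items():
    Q=P[b[2]:b[3],b[0]:b[1]].reshape(-1,3); Q=Q[(Q[:,2]>b[4])&(Q[:,2]<b[5])]; print(n,np.round(np.median(Q,0),4))
E
```

```text
now 1444 -0.043191212857196 0.04919007209067351
start 1193 -0.044380730919028395 0.04918638363743555
panel top [-0.00845279 -0.00343475  0.00148684]
unit front [-0.04961837  0.00247841]
handle [ 0.5792 -0.1618  0.0495]
bottle [0.4988 0.436  0.092 ]
beaker [0.3979 0.4589 0.0642]
rack [ 0.6399 -0.4158  0.0526]
```

The bar sits 1.2 mm further in than at the start, and the push ended on the 15 N stop, so the drawer is home. The bystanders have not moved.

```bash
python3 -c "
from rig import *
sleep(.3); print(finish_job())"
```

```text
the job is handed in; nothing more can be done
None
```

I handed the job in: all three carriers lie flat in the drawer, the drawer is pushed home, the pick is back on its rest hook down, and the bottle, beaker and tube rack are where they were. The hand-in gave no verdict.

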